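# Pin a driftwood root into its leaning display stand

## Robot

A 6-joint arm with a two-finger parallel gripper is mounted at the origin on the work surface. World frame = base frame: x ahead of the robot, y to its left, z up, the work surface at z = 0. Lengths are in m, angles in degrees, forces in N, time in s.
With the tool pointing down it reaches from about 0.3 to 0.75 m from the base axis. Payload 8.5 kg.
Tool frame: the origin (TCP) lies at the very end of the fingers, on their centre line; the grasp point (between the pads) lies 19 mm behind it (env.grip_depth is the z of the grasp point in the tool frame, in m); z points along the fingers, y is the direction in which the jaws open and shut (so a half turn about z gives the same grasp; the last joint's range is limited). The gripper opens to 85 mm and grips with 20 to 120 N. Pads are 22 mm wide; open, the fingers measure 114 mm over their backs; the gripper's body (76 mm by 85 mm) begins 54 mm behind the grasp point. The pads swing forward as they close: fully open they stand 13 mm farther back than shut.
Start: joints at [58.826, 21.807, 74.336, -0, 83.858, -12.336], TCP at [0.178, 0.521, 0.231] pointing down, gripper open.
Joint ranges: [-178.18, 178.18], [-50.72, 133.34], [12.68, 142.11], [-81.47, 261.47], [9.98, 163.14], [-165.26, 165.26]. Speed limits (degrees/s): [136.94, 136.94, 180, 180, 180, 180].

## Interface

Orientations are given as a 3x3 rotation matrix whose columns are the frame's x, y, z axes.
In Python, from rig import env gives the robot as it stands.
- The arm moves only by the tool apply_moves, never from a script. Its argument "plan" is a list of rows, each an object of numbers: "tx", "ty", "tz": the shift along the world's x, y, z in mm; "rx", "ry", "rz": the turn, a rotation vector about the world's x, y, z in rad; "jaw": the opening, from -1 (shut) to 1 (fully open). A call has 1 to 12 rows; each row is the pose to reach, as a shift and turn from the pose measured when the call began; what a row does not reach only later rows make up. A row lasts 1/10 s, in which the tool goes at most 50 mm and 8.59 degrees, less where a joint would pass 70% of its speed; a pose out of reach is approached as far as the arm can. A call with a gripper value outside its range is refused whole. The fingers move at their own pace and stop on an object; "grip_force" is the grip in N (left out, the last holds). Time passes only in rows, so rows that repeat a pose let the fingers close. It gives the time, the measured TCP pose, the force and the opening at its end, in the units of the state.
- env.observe(): the state, without advancing time (a new reading comes with each control period).
- env.get_image(name): name is "scene" or "top" or "wrist"; returns a dict with "image" (400x640x3 uint8, red, green, blue), "intrinsics" (3x3 intrinsics, pixels), "world_from_camera" (4x4, takes a point from camera to world coordinates). Camera axes: x right, y up, looking along -z (the intrinsics and any distortion apply to the point x, -y, -z); pixel columns grow to the right and rows downward; lengths in m; the calibration is good to about 2 mm. A picture is of the moment at which its call begins. There is no depth.
- env.close_job(): hands the job in, once; it reports no verdict.
The state is a dict: "time_s": time; "q": joint angles; "qvel": joint speeds; "joint_efforts": joint torques, N m; "position": TCP position; "tool_rot": TCP orientation; "ft_force": force on the tool from outside, world axes, zero at the start; "wrist_torque": the same for the moment, N m; "grip_width": finger opening in m.
Only numpy, scipy, OpenCV 4.12 (cv2) and the standard library are available. Lean on these libraries where they do the work, as an engineer would, in place of code of your own. Each camera call takes 0.05 s, during which the arm holds its last target.

## Task

Take the long pin (the taller of the two) out of the wooden rack and thread it, nose first, down through the top ear of the leaning stand, the drilled lug of the root and the bottom ear, fully home with its flange flat on the top ear. Then slide the bolt on the top ear fully home over the edge of the flange, so that the pin is locked, and let go. Leave the short pin, the loose root, the carton and the brush where they are.

Things in the scene. Friction and masses are not known exactly. Their poses are not given: they have to be found in the camera images.
- stand: Display stand fixed to the table; origin under the bottom hole, on the table (wooden base 240 x 150 x 12 mm). Two steel ears (56 x 56 mm) and, between them, the lug of a brown root: parallel plates 12 mm thick, each with a 20 mm through hole, all on one axis leaning 35 degrees from vertical. The root goes on to the +y side and beyond, lower than the top ear.
- top_hole (a point): Hole centre on the top ear's upper face, where the pin enters. z = axis of the holes, out of the ear: up, leaning 35 degrees back towards the robot, so the pin goes in downward and away from the robot. y is level; the bolt is on the -y side and slides along +y. x: away from the robot and up. A dark spine joins the ears 28 mm away on the -x side and ends level with this face.
- middle_hole (a point): Hole centre on the upper face of the root's wooden lug (48 mm wide, reaching 56 mm to +y): on the holes' axis, 40 mm below top_hole. Axes as top_hole. Fixed.
- bottom_hole (a point): Hole centre on the upper face of the bottom ear: on the holes' axis, 80 mm below top_hole. Axes as top_hole. Free space below it for the pin's nose.
- long_pin_grip (a point): Centre of the long pin's wooden grip, a cylinder 22 mm wide, 50 mm long, at the upper end. z runs from nose to grip. The pin (168 mm, about 0.24 kg) stands upright, loose, in a rack hole. From here towards the nose: steel flange (44 mm wide, 8 mm thick) from 25 to 33 mm, then the 16 mm shaft, nose end at 143 mm (last 14 mm taper to 9 mm).
- long_pin_flange (a point): Centre of the underside of the long pin's flange (the face that comes to rest on the top ear), 110 mm from the end of the nose. z along the pin towards the grip.
- long_pin_tip (a point): End of the long pin's nose, on its axis. z along the pin towards the grip. With the pin fully home it stands 18 mm below the underside of the bottom ear.
- short_pin_grip (a point): Centre of the short pin's grip. Like the long pin but the shaft is 40 mm shorter (overall 128 mm), too short to reach the bottom ear. It stands in the other rack hole, its grip 40 mm lower. A bystander.
- rack: Fixed block of light wood, 80 x 170 x 70 mm high, origin at the centre of its underside, with two upright blind holes 17 mm wide and 60 mm deep at y = +42 and -42 mm of its frame (the row runs along its y). Either hole may hold the long pin.
- bolt (a joint): Travel of the aluminium bolt along the stand's +y, m: 0 back (nose 50 mm from the holes' axis), 0.034 fully home at its stop, its nose over the flange's edge 16 mm from the axis. Starts nearly back, stays where left, friction about 2 N. Bar 20 x 60 x 8 mm, underside 11 mm above the top ear's face, 3 mm above a seated flange; a flange not down on the ear blocks it.
- bolt_knob (a point): Centre of the bolt's knob, a cylinder 16 mm wide, 40 mm long along top_hole's z (it leans like the holes), to be pinched or pushed. It lies 39 mm above the top ear's face, 84 mm from the holes' axis with the bolt at 0, 50 mm when home. Axes as top_hole. Rails beside the bar end 3 mm below its upper face.
- chunk_center (a point): Middle of a loose piece of brown root, about 120 x 90 x 75 mm high, 30 mm above the table. A bystander.
- carton_center (a point): Centre of a pale closed carton, 130 x 90 x 55 mm high. A bystander.
- brush_grip (a point): Middle of the handle of a flat hand brush with a wooden handle, about 200 mm long, lying on the table nearer the robot. A bystander.
There are look-alikes about, which are no part of the job. What is shaped like the part that bears long_pin_grip but red or yellow is not meant.

How it is judged (in metres and radians):
On the way, in this order (a step that is already met when the one before it is completed fails the run):
1. the long pin's nose is through the top ear (x of long_pin_tip in the frame of top_hole between -0.008 and 0.008 m and y of long_pin_tip in the frame of top_hole between -0.008 and 0.008 m and z of long_pin_tip in the frame of top_hole below -0.014 m), for 0.1 s.
2. the long pin is through all three holes and fully home, its flange within 4 mm of the top ear (z of long_pin_flange in the frame of top_hole between -0.003 and 0.004 m and x of long_pin_flange in the frame of top_hole between -0.005 and 0.005 m and y of long_pin_flange in the frame of top_hole between -0.005 and 0.005 m and x of long_pin_tip in the frame of bottom_hole between -0.006 and 0.006 m and y of long_pin_tip in the frame of bottom_hole between -0.006 and 0.006 m and angle between the z axis of long_pin_flange and the z axis of top_hole, either way round below 0.07 rad), for 0.2 s.
3. the bolt is home over the flange (at least 29 of its 34 mm) (value of joint bolt above 0.029 m), for 0.2 s.
At the end, for the whole second after the job is handed in: The long pin is through the top ear, the lug and the bottom ear, its flange within 4 mm of the top ear's face and within 5 mm of the hole's centre each way, its tip within 6 mm of the holes' axis, aligned with the axis within 0.07 rad; the bolt is at least 29 mm along its 34 mm travel (all of step 2 and value of joint bolt above 0.029 m); the robot touches nothing.
It fails at once if the short pin is moved more than 30 mm (distance of short_pin_grip from where it was at the start of the episode above 0.03 m).
It fails at once if the loose root is moved more than 30 mm (distance of chunk_center from where it was at the start of the episode above 0.03 m).
It fails at once if the carton is moved more than 30 mm (distance of carton_center from where it was at the start of the episode above 0.03 m).
It fails at once if the brush is moved more than 30 mm (distance of brush_grip from where it was at the start of the episode above 0.03 m).
It also fails if it takes over 51 s, if anything falls off the work surface, if the arm or the gripper's body presses on something with over 40 N, if the wrist force passes 120 N, or if a joint passes its speed limit or range.

## Working session

There is one attempt and no reset: what is moved stays moved. The work goes in short steps, Python scripts to look and compute and a tool call to move; the robot and the scene stay as the last step left them, time stands still between calls to the robot, and variables do not carry over. Pictures are saved under pics/ and viewed, and the job is handed in when it is done.

Besides the shell and the picture viewer there is one more tool, called after "Call:" in YAML: its name, and indented under it one key for each argument. apply_moves: Moves the arm, as the interface text tells. Its arguments: {"type":"object","properties":{"plan":{"type":"array","items":{"type":"object","properties":{"tx":{"type":"number"},"ty":{"type":"number"},"tz":{"type":"number"},"rx":{"type":"number"},"ry":{"type":"number"},"rz":{"type":"number"},"jaw":{"type":"number"}}}},"grip_force":{"type":"number"}},"required":["plan"]}

```bash
ls; mkdir -p pics; python3 - <<'E'
from rig import env
import cv2,pickle
o=env.observe();print(o)
D={}
for n in ["scene","top","wrist"]:
    d=env.get_image(n);D[n]=d
    cv2.imwrite(f"pics/{n}0.png",cv2.cvtColor(d["image"],cv2.COLOR_RGB2BGR))
    print(n,d["intrinsics"].tolist(),d["world_from_camera"].round(4).tolist(), [k for k in d])
pickle.dump(D,open("d0.pkl","wb"))
E
```

```text
pics
{'time_s': 0.0, 'q': array([ 5.88252020e+01,  2.18408501e+01,  7.43853682e+01,  1.16577374e-03,
        8.38570963e+01, -1.23360455e+01]), 'qvel': array([-0.02771705, -0.06449731,  0.02683725,  0.01981987, -0.05691168,
       -0.09236656]), 'joint_efforts': array([-1.70125055e-03, -4.48464417e+01, -2.31273079e+01, -2.33812070e-04,
        4.91895524e-03,  9.33358223e-06]), 'position': array([0.17744333, 0.52028191, 0.23070947]), 'tool_rot': array([[-9.46430241e-01,  3.22907425e-01, -7.70031636e-04],
       [ 3.22908174e-01,  9.46429495e-01, -1.23365650e-03],
       [ 3.30423810e-04, -1.41621932e-03, -9.99998943e-01]]), 'ft_force': array([0.01998801, 0.07449281, 0.50575287]), 'wrist_torque': array([0.0651413 , 0.0363882 , 0.00400416]), 'grip_width': 0.08548444314509472}
scene [[466.6571935993839, 0.0, 318.59595608480026], [0.0, 466.6571935993839, 197.93707535838848], [0.0, 0.0, 1.0]] [[0.6285, -0.5946, 0.5014, 1.1794], [0.7778, 0.4776, -0.4087, -0.5247], [0.0035, 0.6469, 0.7626, 1.0868], [0.0, 0.0, 0.0, 1.0]] ['image', 'intrinsics', 'world_from_camera']
top [[516.073703820988, 0.0, 317.24376118908464], [0.0, 516.073703820988, 206.30835385812534], [0.0, 0.0, 1.0]] [[-0.0288, 0.992, -0.1231, 0.3646], [-0.9996, -0.0295, -0.0034, -0.004], [-0.007, 0.123, 0.9924, 1.5771], [0.0, 0.0, 0.0, 1.0]] ['image', 'intrinsics', 'world_from_camera']
wrist [[328.8184760885427, 0.0, 319.89607053497315], [0.0, 328.8184760885427, 196.80953987256385], [0.0, 0.0, 1.0]] [[0.3226, -0.9064, -0.2727, 0.1079], [0.9465, 0.3088, 0.0936, 0.5438], [-0.0006, -0.2883, 0.9575, 0.3735], [0.0, 0.0, 0.0, 1.0]] ['image', 'intrinsics', 'world_from_camera']
```

View pics/scene0.png

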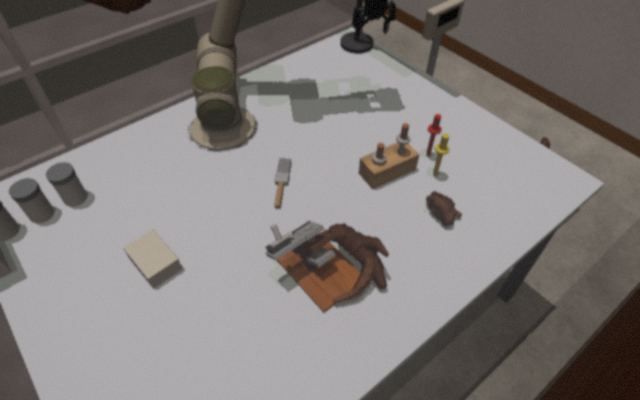

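View pics/top0.png

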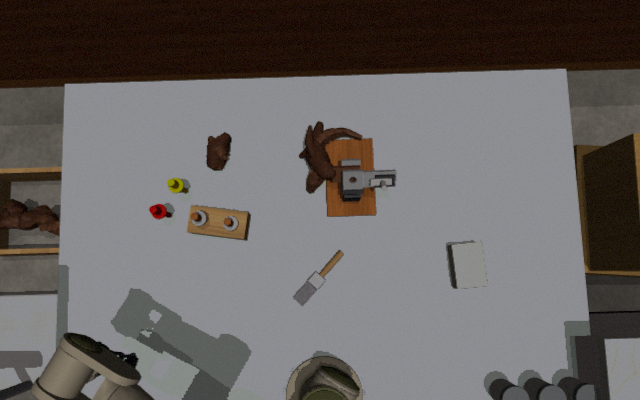

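View pics/wrist0.png

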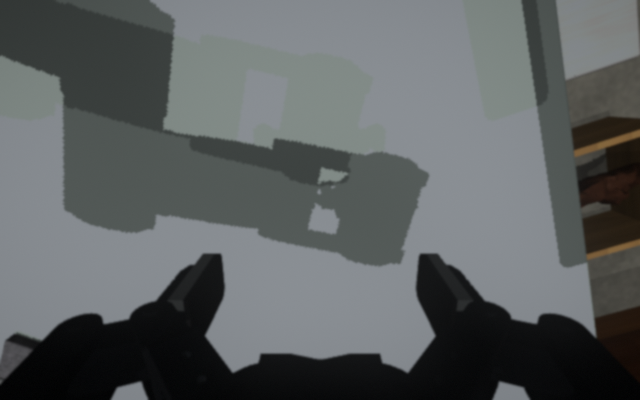

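```bash
cat > h.py <<'E'
import cv2,pickle,numpy as np
def crop(img,x0,y0,x1,y1,s,name):
    c=cv2.cvtColor(img[y0:y1,x0:x1],cv2.COLOR_RGB2BGR)
    c=cv2.resize(c,None,fx=s,fy=s,interpolation=cv2.INTER_CUBIC)
    c=np.clip(c.astype(float)*1.5,0,255).astype(np.uint8)
    cv2.imwrite(name,c)
def ray(d,u,v):
    K=d["intrinsics"];T=d["world_from_camera"]
    r=np.array([(u-K[0,2])/K[0,0],-(v-K[1,2])/K[1,1],-1.])
    return T[:3,3],T[:3,:3]@r
def atz(d,u,v,z):
    o,r=ray(d,u,v);return o+r*(z-o[2])/r[2]
def proj(d,p):
    K=d["intrinsics"];T=d["world_from_camera"]
    c=T[:3,:3].T@(np.asarray(p)-T[:3,3]); return np.array([K[0,2]+K[0,0]*c[0]/-c[2],K[1,2]-K[1,1]*c[1]/-c[2]])
def tri(*l):
    A=np.zeros((3,3));b=np.zeros(3);
    for d,u,v in l:
        o,r=ray(d,u,v);r=r/np.linalg.norm(r);P=np.eye(3)-np.outer(r,r);A+=P;b+=P@o
    p=np.linalg.solve(A,b);return p,[(proj(d,p)-[u,v]).round(2) for d,u,v in l]
E
python3 - <<'E'
from h import *
D=pickle.load(open("d0.pkl","rb"))
crop(D["scene"]["image"],255,200,405,312,5,"pics/s_stand.png")
crop(D["scene"]["image"],350,105,470,190,6,"pics/s_rack.png")
crop(D["top"]["image"],290,110,410,225,5,"pics/t_stand.png")
crop(D["top"]["image"],180,195,260,250,8,"pics/t_rack.png")
E
```

```text
(no output)
```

View pics/s_stand.png

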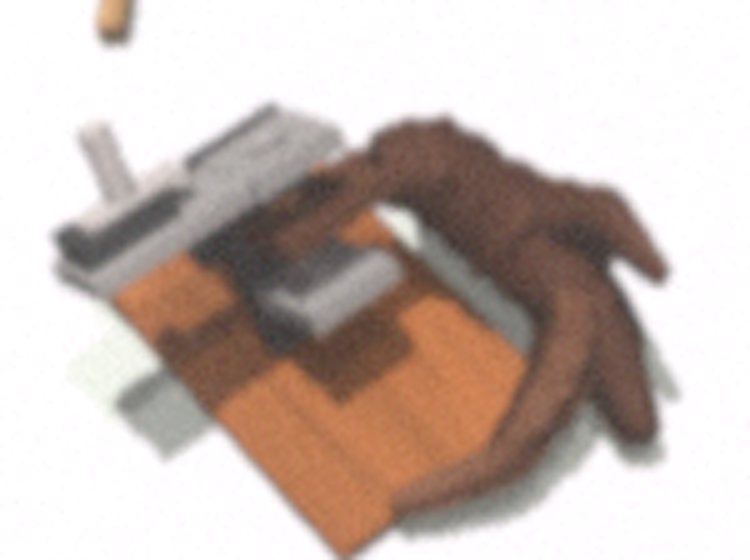

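View pics/s_rack.png

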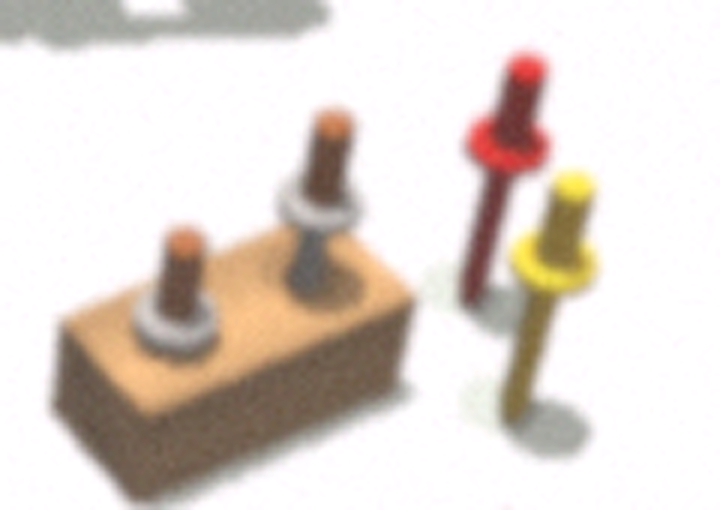

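View pics/t_stand.png

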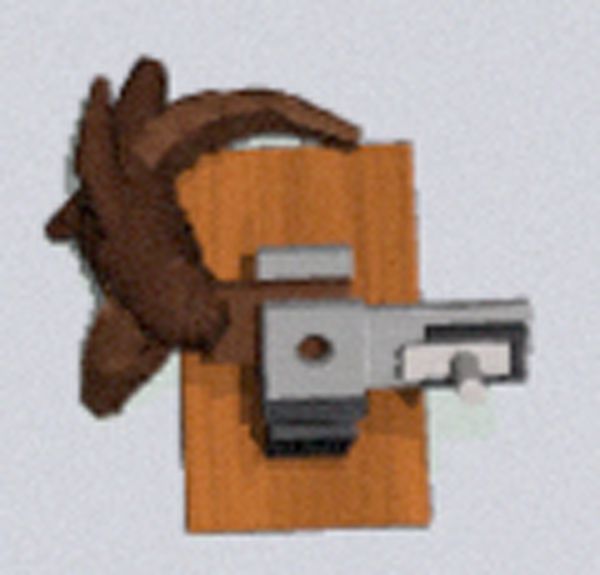

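View pics/t_rack.png

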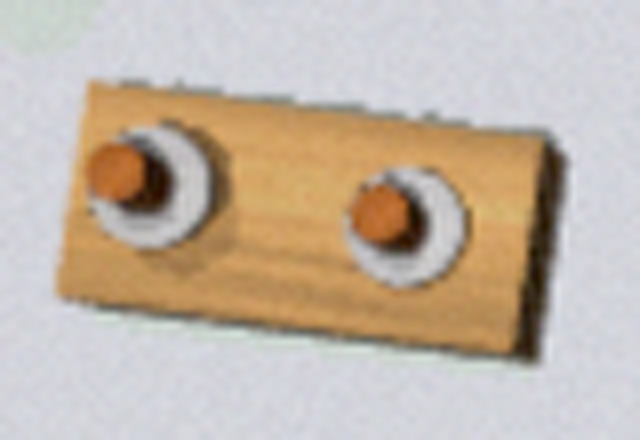

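```bash
python3 - <<'E'
from h import *
D=pickle.load(open("d0.pkl","rb"));t=D["top"];s=D["scene"]
T=lambda x,y,ox=290,oy=110,k=5:(t,ox+x/k-.4,oy+y/k-.4)
S=lambda x,y,ox=255,oy=200,k=5:(s,ox+x/k-.4,oy+y/k-.4)
print("knobtop",tri(T(470,392),S(92,130)))
print("barnosecorner far right",tri(T(530,300),S(60,268)))
print("ear +x+y corner",tri(T(262,300),S(343,137)))
for c in [(187,530),(430,525),(412,142)]: print("base",atz(*T(*c),.012))
R=lambda x,y:T(x,y,180,195,8)
Q=lambda x,y:S(x,y,350,105,6)
print("longtop",tri(R(117,172),Q(335,122)))
print("shorttop",tri(R(380,214),Q(186,240)))
print("long z.178",atz(*R(117,172),.178),"short",atz(*R(380,214),.138))
print("flange long",atz(*R(150,187),.128),atz(*R(406,225),.088))
print(atz(*S(335,122,350,105,6),.178))
for c in [(92,82),(545,135),(510,352),(60,295)]: print("rack",atz(*R(*c),.07))
E
```

```text
knobtop (array([ 0.58309658, -0.18144891,  0.1817279 ]), [array([-0.21, -0.12]), array([-0.27,  0.02])])
barnosecorner far right (array([ 0.63251758, -0.22645106,  0.16374102]), [array([2.41, 1.27]), array([ 3.2 , -0.32])])
ear +x+y corner (array([ 0.64368157, -0.07210761,  0.14773205]), [array([0.13, 0.09]), array([ 0.18, -0.02])])
base [ 0.52935898 -0.02752096  0.012     ]
base [ 0.52804449 -0.17564649  0.012     ]
base [ 0.767335   -0.17469548  0.012     ]
longtop (array([0.52199923, 0.33827569, 0.17780166]), [array([-0.34, -0.26]), array([-0.39,  0.07])])
shorttop (array([0.50886258, 0.25566738, 0.13776358]), [array([-0.3 , -0.23]), array([-0.36,  0.05])])
long z.178 [0.52122623 0.33730846 0.178     ] short [0.50817365 0.25478021 0.138     ]
flange long [0.52114841 0.33783024 0.128     ] [0.50887938 0.25436924 0.088     ]
[0.52265342 0.33920916 0.178     ]
rack [0.56695431 0.37290076 0.07      ]
rack [0.54234141 0.20606714 0.07      ]
rack [0.46291773 0.21983939 0.07      ]
rack [0.48862105 0.38453673 0.07      ]
```

```bash
cat >> h.py <<'E'
from scipy.spatial.transform import Rotation as Rn
c35,s35=np.cos(np.radians(35)),np.sin(np.radians(35))
RD=np.array([[0,1,0],[1,0,0],[0,0,-1.]]) # pointing down, jaws along world x
RS=np.array([[0,1,0],[c35,0,s35],[s35,0,-c35]]).T # for the stand
def delta(o,p,R):
    r=Rn.from_matrix(R@o["tool_rot"].T).as_rotvec()
    return (np.asarray(p)-o["position"])*1000, r
E
python3 - <<'E'
from rig import env
from h import *
print(RS,np.linalg.det(RS))
print(env.grip_depth,delta(env.observe(),[.5215,.338,.25],RD))
E
```

```text
[[ 0.          0.81915204  0.57357644]
 [ 1.          0.          0.        ]
 [ 0.          0.57357644 -0.81915204]] 1.0
-0.0187 (array([ 344.02469319, -182.36288329,   19.13970587]), array([ 4.41770045e-04, -1.04322629e-03, -1.24201435e+00]))
```

Call:
apply_moves:
  plan:
    - {"tx": 40, "ty": -20, "tz": 2, "rz": -0.12, "jaw": 1}
    - {"tx": 80, "ty": -42, "tz": 5, "rz": -0.26}
    - {"tx": 120, "ty": -64, "tz": 7, "rz": -0.4}
    - {"tx": 160, "ty": -85, "tz": 9, "rz": -0.54}
    - {"tx": 200, "ty": -106, "tz": 11, "rz": -0.68}
    - {"tx": 240, "ty": -127, "tz": 13, "rz": -0.82}
    - {"tx": 280, "ty": -148, "tz": 15, "rz": -0.96}
    - {"tx": 320, "ty": -170, "tz": 17, "rz": -1.1}
    - {"tx": 344, "ty": -182.4, "tz": 19, "rz": -1.242}
    - {"tx": 344, "ty": -182.4, "tz": 19, "rz": -1.242}
    - {"tx": 344, "ty": -182.4, "tz": 19, "rz": -1.242}
    - {"tx": 344, "ty": -182.4, "tz": 19, "rz": -1.242}

```text
validation failed for argument at $.pl...
```

```bash
python3 - <<'E'
from rig import env
from h import *
d=env.get_image("wrist");o=env.observe();print(o["position"],o["tool_rot"].round(4).tolist(),o["time_s"])
pickle.dump(d,open("w1.pkl","wb"))
cv2.imwrite("pics/w1.png",cv2.cvtColor(d["image"],cv2.COLOR_RGB2BGR))
for p in [(.5215,.338,.178),(.5215,.338,.128),(.5085,.255,.138)]: print(proj(d,p))
E
```

```text
[0.1774991  0.52038705 0.23094147] [[-0.9464, 0.3229, -0.0005], [0.3229, 0.9464, -0.0008], [0.0002, -0.0009, -1.0]] 0.2
[256.76358294 590.22575634]
[265.01220756 526.023932  ]
[188.99175674 546.11471718]
```

View pics/w1.png

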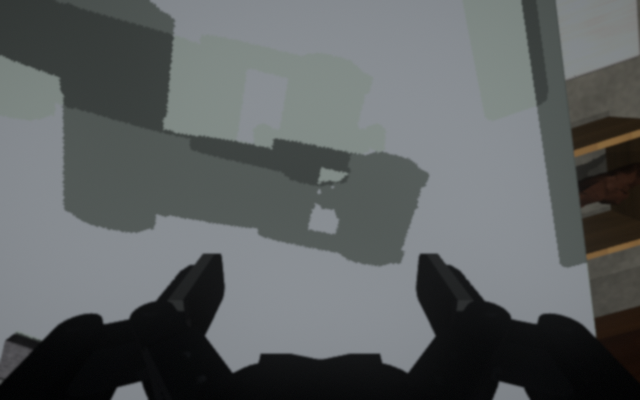

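The plan was refused and the arm has not moved. I'll try again with every field given in every row.

Call:
apply_moves:
  plan:
    - {"tx": 40, "ty": -20, "tz": 2, "rx": 0, "ry": 0, "rz": -0.12, "jaw": 1}
    - {"tx": 80, "ty": -42, "tz": 5, "rx": 0, "ry": 0, "rz": -0.26, "jaw": 1}
    - {"tx": 120, "ty": -64, "tz": 7, "rx": 0, "ry": 0, "rz": -0.4, "jaw": 1}
    - {"tx": 160, "ty": -85, "tz": 9, "rx": 0, "ry": 0, "rz": -0.54, "jaw": 1}
    - {"tx": 200, "ty": -106, "tz": 11, "rx": 0, "ry": 0, "rz": -0.68, "jaw": 1}
    - {"tx": 240, "ty": -127, "tz": 13, "rx": 0, "ry": 0, "rz": -0.82, "jaw": 1}
    - {"tx": 280, "ty": -148, "tz": 15, "rx": 0, "ry": 0, "rz": -0.96, "jaw": 1}
    - {"tx": 320, "ty": -170, "tz": 17, "rx": 0, "ry": 0, "rz": -1.1, "jaw": 1}
    - {"tx": 344, "ty": -182.4, "tz": 19, "rx": 0, "ry": 0, "rz": -1.242, "jaw": 1}
    - {"tx": 344, "ty": -182.4, "tz": 19, "rx": 0, "ry": 0, "rz": -1.242, "jaw": 1}
    - {"tx": 344, "ty": -182.4, "tz": 19, "rx": 0, "ry": 0, "rz": -1.242, "jaw": 1}
  grip_force: 60

```text
time_s: 1.3
position: [0.5214, 0.3378, 0.2495]
tool_rot: [[-0.001, 1.0, -0.002], [1.0, 0.001, 0.0], [0.0, -0.002, -1.0]]
ft_force: [-0.5, 0.7, -0.1]
grip_width: 0.085
```

```bash
python3 - <<'E'
from rig import env
from h import *
d=env.get_image("wrist");o=env.observe();print(o["position"],o["time_s"],d["world_from_camera"].round(4).tolist())
pickle.dump(d,open("w1.pkl","wb"))
crop(d["image"],0,0,640,400,1,"pics/w1b.png")
for p in [(.5215,.338,.178),(.5215,.338,.128),(.5085,.255,.138)]: print(proj(d,p))
E
```

```text
[0.52082698 0.33833327 0.24973954] 1.35 [[1.0, -0.0015, 0.0004, 0.5213], [0.0013, 0.9578, 0.2873, 0.4108], [-0.0008, -0.2873, 0.9578, 0.3922], [0.0, 0.0, 0.0, 1.0]]
[320.36456806 208.72271108]
[320.33069552 189.39605732]
[305.34519778 283.71770473]
```

View pics/w1b.png

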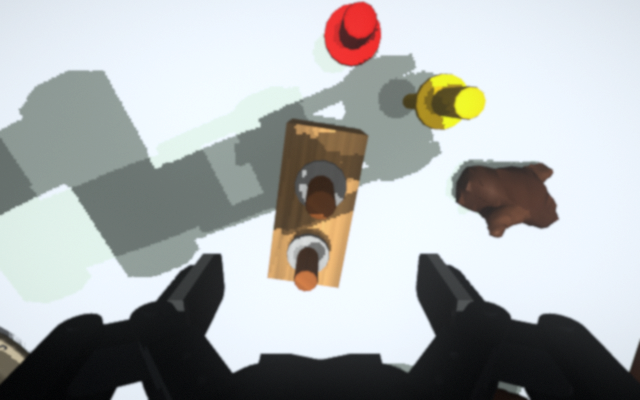

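Call:
apply_moves:
  plan:
    - {"tx": 0.3, "ty": 0, "tz": -40, "rx": 0, "ry": 0, "rz": 0, "jaw": 1}
    - {"tx": 0.3, "ty": 0, "tz": -75, "rx": 0, "ry": 0, "rz": 0, "jaw": 0}
    - {"tx": 0.3, "ty": 0, "tz": -100, "rx": 0, "ry": 0, "rz": 0, "jaw": 0}
    - {"tx": 0.3, "ty": 0, "tz": -115, "rx": 0, "ry": 0, "rz": 0, "jaw": 0}
    - {"tx": 0.3, "ty": 0, "tz": -115.5, "rx": 0, "ry": 0, "rz": 0, "jaw": 0}
    - {"tx": 0.3, "ty": 0, "tz": -115.5, "rx": 0, "ry": 0, "rz": 0, "jaw": -1}
    - {"tx": 0.3, "ty": 0, "tz": -115.5, "rx": 0, "ry": 0, "rz": 0, "jaw": -1}
    - {"tx": 0.3, "ty": 0, "tz": -115.5, "rx": 0, "ry": 0, "rz": 0, "jaw": -1}
    - {"tx": 0.3, "ty": 0, "tz": -115.5, "rx": 0, "ry": 0, "rz": 0, "jaw": -1}
    - {"tx": 0.3, "ty": 0, "tz": -115.5, "rx": 0, "ry": 0, "rz": 0, "jaw": -1}
  grip_force: 60

```text
time_s: 2.35
position: [0.5213, 0.3387, 0.1357]
tool_rot: [[-0.002, 1.0, 0.0], [1.0, 0.002, 0.001], [0.001, 0.0, -1.0]]
ft_force: [-1.3, 0.7, 7.4]
grip_width: 0.0209
```

```bash
python3 - <<'E'
from rig import env
from h import *
d=env.get_image("wrist");o=env.observe();print(o["position"],o["time_s"],o["grip_width"],o["ft_force"])
crop(d["image"],0,0,640,400,1,"pics/w2.png")
E
```

```text
[0.52131612 0.33869269 0.13562035] 2.4 0.020663268916236478 [-1.7233506   0.13283371  6.00545829]
```

View pics/w2.png

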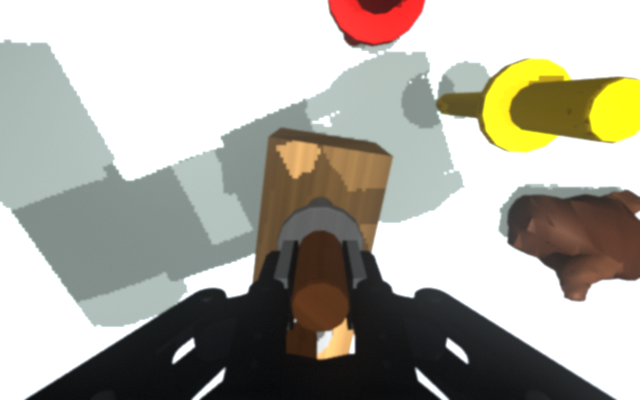

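Call:
apply_moves:
  plan:
    - {"tx": 0, "ty": 0, "tz": 2, "rx": 0, "ry": 0, "rz": 0, "jaw": -1}
    - {"tx": 0, "ty": 0, "tz": 15, "rx": 0, "ry": 0, "rz": 0, "jaw": -1}
    - {"tx": 0, "ty": 0, "tz": 40, "rx": 0, "ry": 0, "rz": 0, "jaw": -1}
    - {"tx": 0, "ty": 0, "tz": 75, "rx": 0, "ry": 0, "rz": 0, "jaw": -1}
    - {"tx": 0, "ty": 0, "tz": 115, "rx": 0, "ry": 0, "rz": 0, "jaw": -1}
    - {"tx": 0, "ty": 0, "tz": 155, "rx": 0, "ry": 0, "rz": 0, "jaw": -1}
    - {"tx": 0, "ty": -20, "tz": 185, "rx": 0, "ry": 0, "rz": 0, "jaw": -1}
    - {"tx": 0, "ty": -55, "tz": 200, "rx": 0, "ry": -0.04, "rz": 0, "jaw": -1}
    - {"tx": 0, "ty": -95, "tz": 202, "rx": 0, "ry": -0.1, "rz": 0, "jaw": -1}
    - {"tx": 0, "ty": -135, "tz": 202, "rx": 0, "ry": -0.16, "rz": 0, "jaw": -1}
    - {"tx": 0, "ty": -175, "tz": 202, "rx": 0, "ry": -0.22, "rz": 0, "jaw": -1}
    - {"tx": 0, "ty": -215, "tz": 202, "rx": 0, "ry": -0.28, "rz": 0, "jaw": -1}
  grip_force: 100

```text
time_s: 3.6
position: [0.5206, 0.1222, 0.3384]
tool_rot: [[-0.003, 0.96, 0.279], [1.0, 0.003, 0.001], [-0.0, 0.279, -0.96]]
ft_force: [0.7, -0.1, -2.0]
grip_width: 0.0197
```

```bash
python3 - <<'E'
from rig import env
from h import *
o=env.observe();print(o["position"],o["time_s"],o["grip_width"],o["ft_force"])
print(delta(o,np.array([.619,-.1,.1325])+.175*RS[:,2]*-1,RS))
E
```

```text
[0.52059458 0.12216493 0.33838353] 3.6 0.019739569428628582 [ 0.73698962 -0.12988366 -2.02671115]
(array([  -1.9704579 , -222.16492512,  -62.53192237]), array([ 0.00048169, -0.32818044, -0.00268393]))
```

Call:
apply_moves:
  plan:
    - {"tx": 0, "ty": -40, "tz": 0, "rx": 0, "ry": -0.06, "rz": 0, "jaw": -1}
    - {"tx": 0, "ty": -80, "tz": 0, "rx": 0, "ry": -0.13, "rz": 0, "jaw": -1}
    - {"tx": 0, "ty": -120, "tz": 0, "rx": 0, "ry": -0.2, "rz": 0, "jaw": -1}
    - {"tx": 0, "ty": -160, "tz": -5, "rx": 0, "ry": -0.27, "rz": 0, "jaw": -1}
    - {"tx": -1, "ty": -195, "tz": -25, "rx": 0, "ry": -0.31, "rz": -0.003, "jaw": -1}
    - {"tx": -2, "ty": -216, "tz": -48, "rx": 0, "ry": -0.328, "rz": -0.003, "jaw": -1}
    - {"tx": -2, "ty": -222, "tz": -62, "rx": 0, "ry": -0.328, "rz": -0.003, "jaw": -1}
    - {"tx": -2, "ty": -222, "tz": -62.5, "rx": 0, "ry": -0.328, "rz": -0.003, "jaw": -1}
    - {"tx": -2, "ty": -222, "tz": -62.5, "rx": 0, "ry": -0.328, "rz": -0.003, "jaw": -1}
  grip_force: 100

```text
time_s: 4.5
position: [0.5186, -0.0996, 0.2766]
tool_rot: [[-0.0, 0.819, 0.574], [1.0, 0.0, -0.0], [-0.001, 0.574, -0.819]]
ft_force: [0.2, -0.2, -2.8]
grip_width: 0.02
```

```bash
python3 - <<'E'
from rig import env
from h import *
D={n:env.get_image(n) for n in ["wrist","scene","top"]}
pickle.dump(D,open("d3.pkl","wb"))
o=env.observe();print(o["position"],o["time_s"],o["grip_width"],o["ft_force"],o["tool_rot"])
d=D["wrist"]
crop(d["image"],0,0,640,400,1,"pics/w3.png")
crop(D["scene"]["image"],255,150,405,262,5,"pics/s3.png")
crop(D["top"]["image"],290,110,410,225,5,"pics/t3.png")
pickle.dump(o,open("o3.pkl","wb"))
tip=o["position"]+.1256*o["tool_rot"][:,2]
h=np.array([.619,-.1,.1325])
for n in D: print(n,"tip",proj(D[n],tip),"hole",proj(D[n],h),proj(D[n],h+[-.0338,-.082,.0483]))
E
```

```text
[ 0.51891936 -0.09924067  0.27711687] 4.65 0.01950569328720596 [ 0.13896522  0.13157817 -2.86455919] [[-9.91947818e-04  8.18384443e-01  5.74670270e-01]
 [ 9.99998386e-01  1.67278461e-03 -6.56088726e-04]
 [-1.49823239e-03  5.74668691e-01 -8.18384781e-01]]
wrist tip [320.62597927 187.88907775] hole [319.31995423 175.28271744] [319.3046491  279.93174574]
scene tip [301.71401064 212.89458086] hole [308.62202255 230.02666316] [273.07444729 226.50963613]
top tip [353.08442279 186.3190631 ] hole [352.04340976 178.98504442] [383.51736565 187.1709984 ]
```

View pics/w3.png

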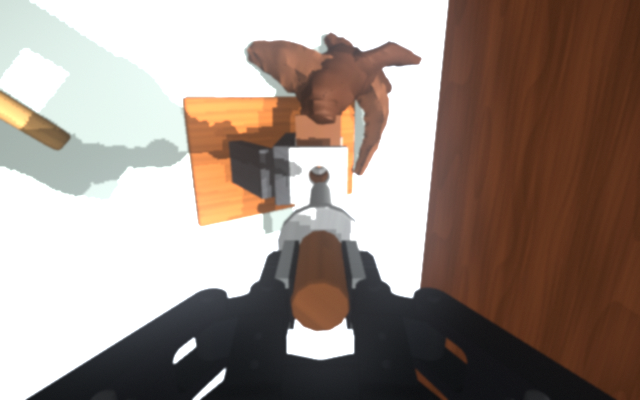

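View pics/s3.png

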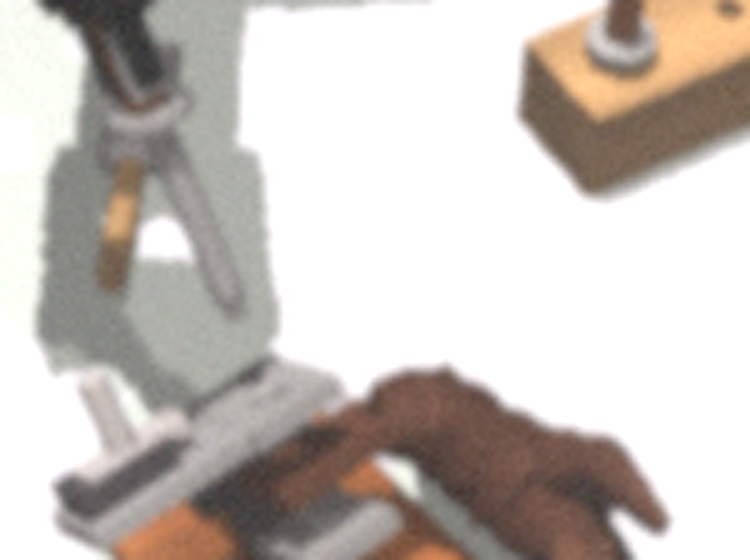

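View pics/t3.png

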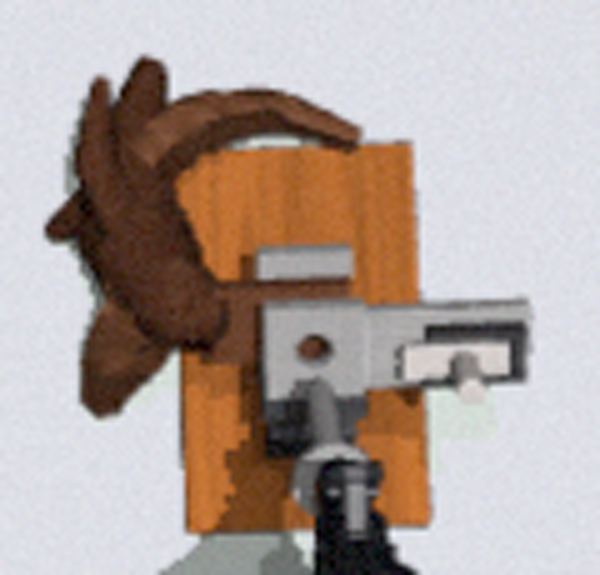

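```bash
python3 - <<'E'
from h import *
D=pickle.load(open("d3.pkl","rb"))
d=D["wrist"];i=d["image"][130:215,270:370]
c=cv2.resize(cv2.cvtColor(i,cv2.COLOR_RGB2BGR),None,fx=8,fy=7,interpolation=cv2.INTER_CUBIC)
c=cv2.resize(cv2.cvtColor(i,cv2.COLOR_RGB2BGR),(800,680),interpolation=cv2.INTER_CUBIC)[:600]
cv2.imwrite("pics/w3c.png",c)
i=D["top"]["image"][165:200,335:400]
cv2.imwrite("pics/t3c.png",cv2.resize(cv2.cvtColor(i,cv2.COLOR_RGB2BGR),None,fx=12,fy=12,interpolation=cv2.INTER_CUBIC))
E
```

```text
(no output)
```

View pics/w3c.png

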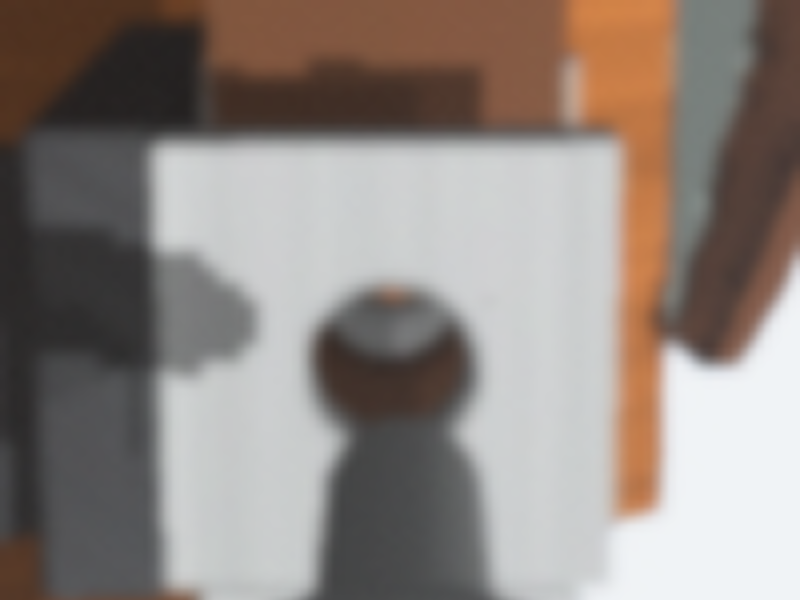

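View pics/t3c.png

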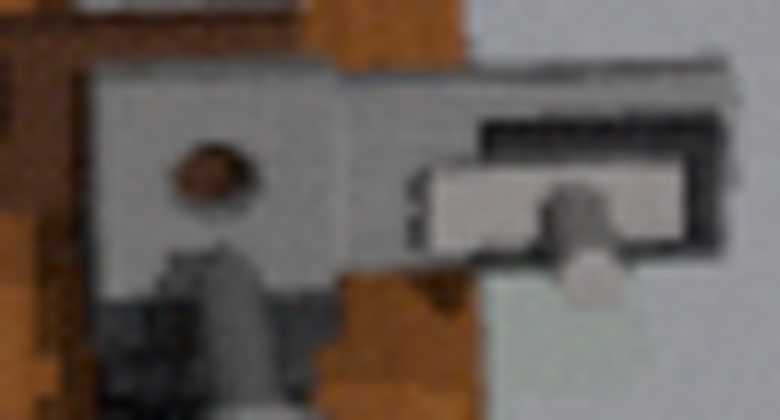

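Call:
apply_moves:
  plan:
    - {"tx": 6, "ty": -0.5, "tz": -10, "rx": 0, "ry": 0, "rz": 0, "jaw": -1}
    - {"tx": 14, "ty": -0.5, "tz": -21.5, "rx": 0, "ry": 0, "rz": 0, "jaw": -1}
    - {"tx": 22, "ty": -0.5, "tz": -33, "rx": 0, "ry": 0, "rz": 0, "jaw": -1}
    - {"tx": 27.4, "ty": -0.5, "tz": -40.6, "rx": 0, "ry": 0, "rz": 0, "jaw": -1}
    - {"tx": 30.8, "ty": -0.5, "tz": -45.5, "rx": 0, "ry": 0, "rz": 0, "jaw": -1}
    - {"tx": 34, "ty": -0.5, "tz": -50, "rx": 0, "ry": 0, "rz": 0, "jaw": -1}
    - {"tx": 37.2, "ty": -0.5, "tz": -54.6, "rx": 0, "ry": 0, "rz": 0, "jaw": -1}
    - {"tx": 37.2, "ty": -0.5, "tz": -54.6, "rx": 0, "ry": 0, "rz": 0, "jaw": -1}
  grip_force: 100

```text
time_s: 5.45
position: [0.5563, -0.0997, 0.2221]
tool_rot: [[-0.001, 0.819, 0.574], [1.0, 0.002, -0.0], [-0.001, 0.574, -0.819]]
ft_force: [-0.6, 0.5, -1.8]
grip_width: 0.02
```

```bash
cat > look.py <<'E'
from rig import env
from h import *
import sys
k=sys.argv[1]
D={n:env.get_image(n) for n in sys.argv[2:]}
pickle.dump(D,open(f"d{k}.pkl","wb"))
o=env.observe();print(o["position"],o["time_s"],o["grip_width"],o["ft_force"],o["wrist_torque"]);print(o["tool_rot"].round(4).tolist())
h=np.array([.619,-.1003,.1325]);RT=np.array([[c35,0,s35],[0,1,0],[-s35,0,c35]]).T
print("TCP in stand",(RT.T@(o["position"]-h)*1000).round(1),"tip",(RT.T@(o["position"]+.1256*o["tool_rot"][:,2]-h)*1000).round(1),"ft stand",(RT.T@o["ft_force"]).round(1))
print("rot err",Rn.from_matrix(RS@o["tool_rot"].T).as_rotvec().round(4))
if "wrist" in D: cv2.imwrite(f"pics/w{k}.png",cv2.resize(cv2.cvtColor(D["wrist"]["image"][100:340,160:480],cv2.COLOR_RGB2BGR),None,fx=2.5,fy=2.5,interpolation=cv2.INTER_CUBIC))
if "scene" in D: crop(D["scene"]["image"],255,180,405,292,5,f"pics/s{k}.png")
if "top" in D: crop(D["top"]["image"],320,130,410,215,7,f"pics/t{k}.png")
E
python3 look.py 4 wrist scene
```

```text
[ 0.55612734 -0.09972464  0.22263519] 5.55 0.02019143478751252 [-1.42058797  0.21745469 -3.29211042] [-0.02641349  0.73042616  0.01094258]
[[-0.0011, 0.8183, 0.5748], [1.0, 0.0018, -0.0007], [-0.0016, 0.5748, -0.8183]]
TCP in stand [  0.2   0.6 109.9] tip [  0.4   0.5 -15.7] ft stand [-3.1  0.2 -1.9]
rot err [ 0.0016  0.0015 -0.0011]
```

View pics/w4.png

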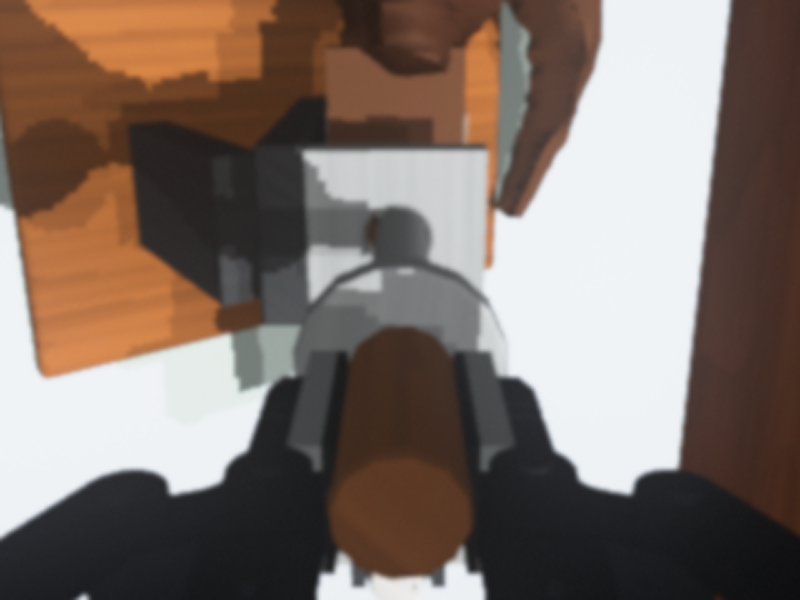

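View pics/s4.png

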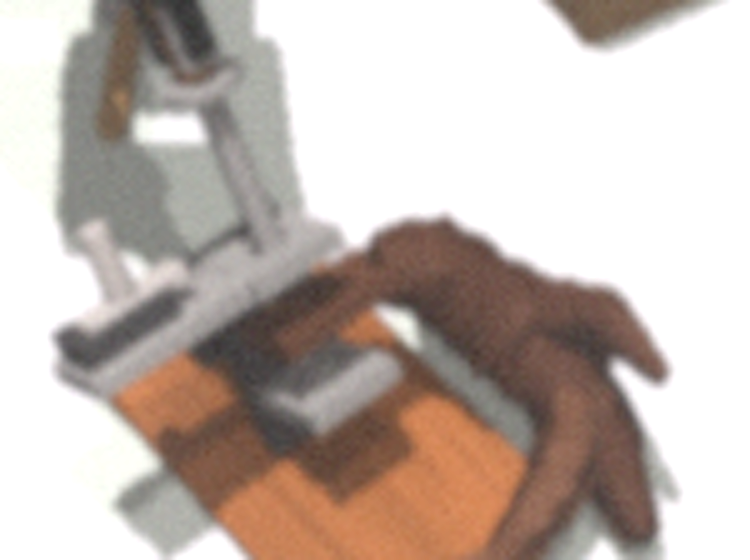

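Call:
apply_moves:
  plan:
    - {"tx": -0.8, "ty": 0, "tz": -0.6, "rx": 0, "ry": 0, "rz": 0, "jaw": -1}
    - {"tx": -1.4, "ty": 0, "tz": -1, "rx": 0, "ry": 0, "rz": 0, "jaw": -1}
    - {"tx": 2, "ty": 0, "tz": -5.9, "rx": 0, "ry": 0, "rz": 0, "jaw": -1}
    - {"tx": 5.4, "ty": 0, "tz": -10.8, "rx": 0, "ry": 0, "rz": 0, "jaw": -1}
    - {"tx": 8.9, "ty": 0, "tz": -15.7, "rx": 0, "ry": 0, "rz": 0, "jaw": -1}
    - {"tx": 8.9, "ty": 0, "tz": -15.7, "rx": 0, "ry": 0, "rz": 0, "jaw": -1}
  grip_force: 100

```text
time_s: 6.15
position: [0.5652, -0.0996, 0.2059]
tool_rot: [[-0.001, 0.819, 0.574], [1.0, 0.001, 0.0], [-0.001, 0.574, -0.819]]
ft_force: [-0.2, 0.3, -2.1]
grip_width: 0.0198
```

```bash
python3 look.py 5 wrist scene
```

```text
[ 0.5651044  -0.09968698  0.20665488] 6.25 0.02039234288466138 [-0.09357936  0.29673429 -2.29751418] [-0.02182225  0.69074911  0.0124322 ]
[[-0.0011, 0.8186, 0.5744], [1.0, 0.0017, -0.0004], [-0.0013, 0.5744, -0.8186]]
TCP in stand [-1.6  0.6 91.7] tip [ -1.5   0.6 -33.9] ft stand [-1.4  0.3 -1.8]
rot err [ 0.0013  0.001  -0.0011]
```

View pics/w5.png

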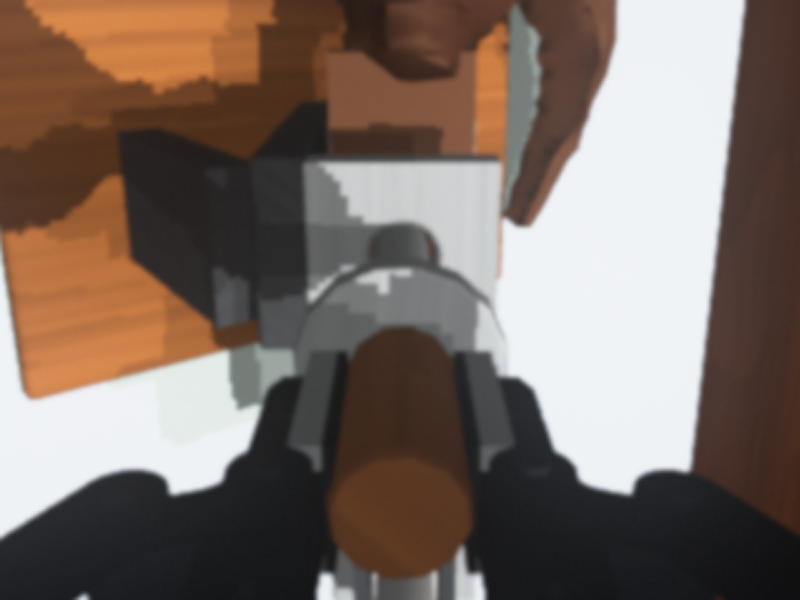

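```bash
python3 - <<'E'
from h import *
D=pickle.load(open("d5.pkl","rb"));i=D["wrist"]["image"][155:215,275:365]
cv2.imwrite("pics/w5c.png",cv2.convertScaleAbs(cv2.resize(cv2.cvtColor(i,cv2.COLOR_RGB2BGR),None,fx=8.8,fy=8.8,interpolation=cv2.INTER_CUBIC),alpha=1.3))
E
```

View pics/w5c.png

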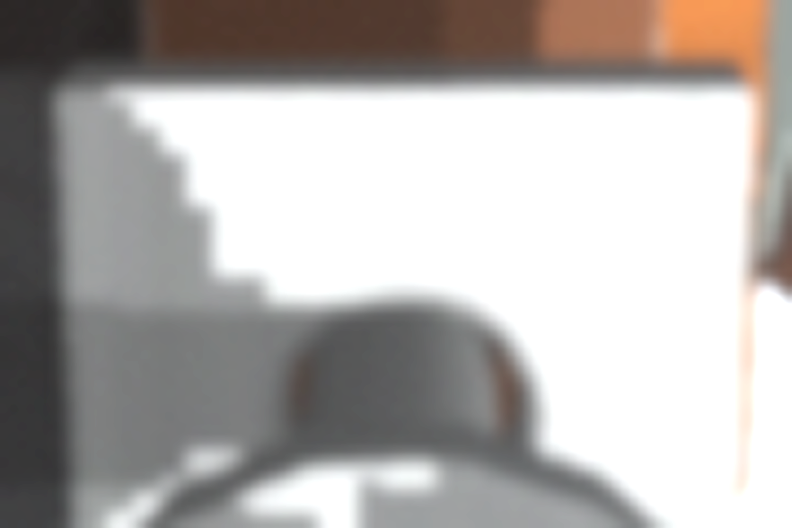

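View pics/s5.png

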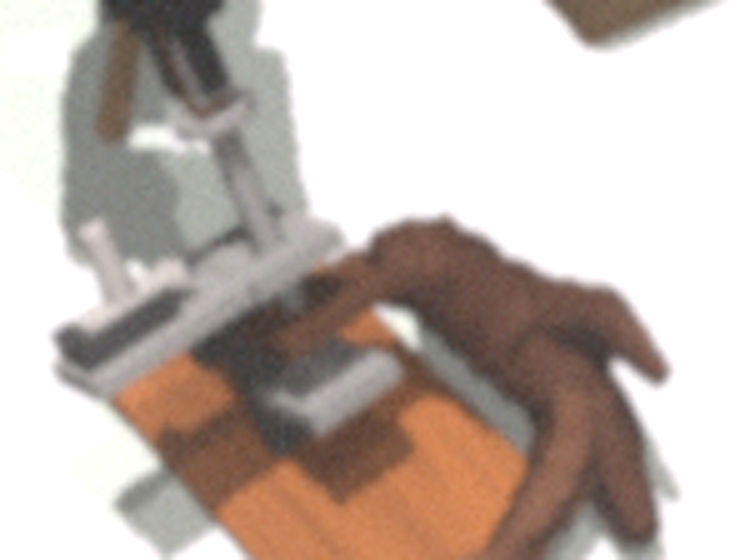

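Call:
apply_moves:
  plan:
    - {"tx": 0.7, "ty": -0.8, "tz": 0.5, "rx": 0, "ry": 0, "rz": 0, "jaw": -1}
    - {"tx": 3.6, "ty": -0.8, "tz": -3.6, "rx": 0, "ry": 0, "rz": 0, "jaw": -1}
    - {"tx": 6.4, "ty": -0.8, "tz": -7.7, "rx": 0, "ry": 0, "rz": 0, "jaw": -1}
    - {"tx": 9.3, "ty": -0.8, "tz": -11.8, "rx": 0, "ry": 0, "rz": 0, "jaw": -1}
    - {"tx": 12.2, "ty": -0.8, "tz": -15.9, "rx": 0, "ry": 0, "rz": 0, "jaw": -1}
    - {"tx": 15, "ty": -0.8, "tz": -20, "rx": 0, "ry": 0, "rz": 0, "jaw": -1}
    - {"tx": 15, "ty": -0.8, "tz": -20, "rx": 0, "ry": 0, "rz": 0, "jaw": -1}
  grip_force: 100

```text
time_s: 6.95
position: [0.5802, -0.1004, 0.1858]
tool_rot: [[-0.001, 0.819, 0.574], [1.0, 0.001, 0.0], [-0.001, 0.574, -0.819]]
ft_force: [0.2, -0.3, -3.1]
grip_width: 0.02
```

```bash
python3 look.py 6 wrist scene
```

```text
[ 0.58014251 -0.10043024  0.18652814] 7.05 0.01999668684882855 [-0.29075577  0.96157824 -3.03921688] [0.03378048 0.57569175 0.01910662]
[[-0.0013, 0.8187, 0.5742], [1.0, 0.0017, -0.0002], [-0.0012, 0.5742, -0.8187]]
TCP in stand [-0.8 -0.1 66.5] tip [ -0.7  -0.2 -59.1] ft stand [-2.   1.  -2.3]
rot err [ 0.0012  0.0008 -0.0013]
```

View pics/s6.png

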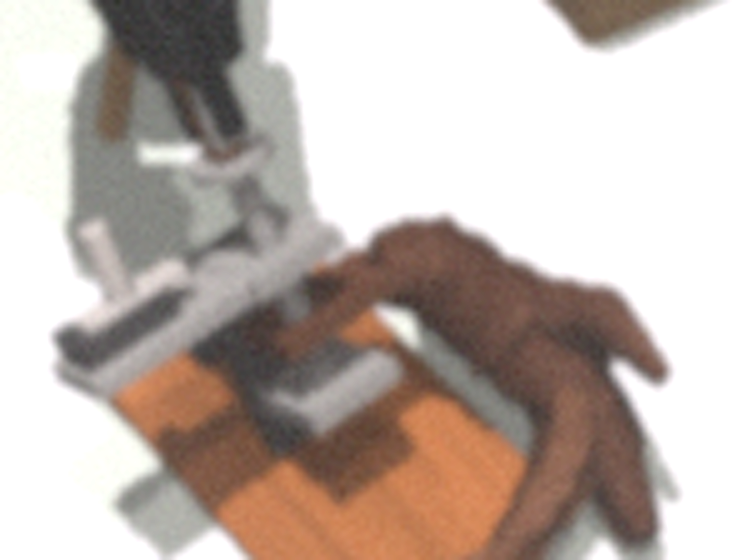

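View pics/w6.png

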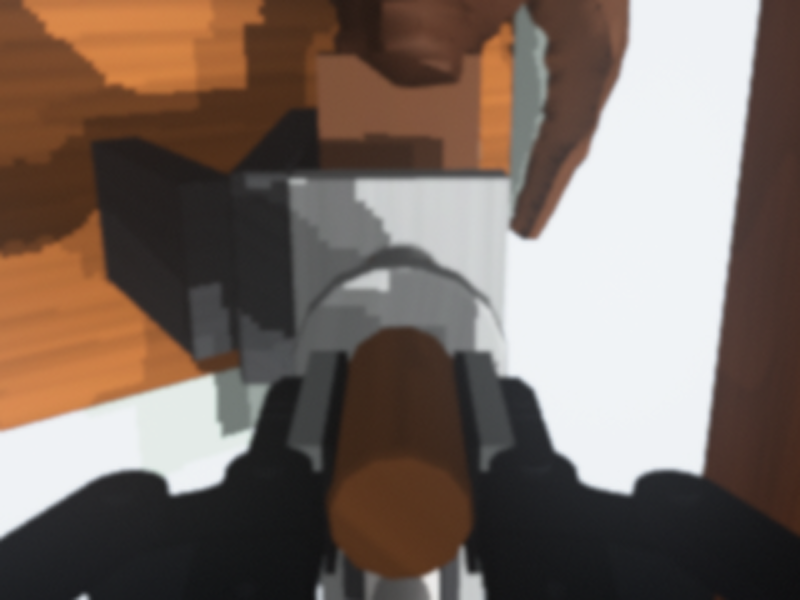

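Call:
apply_moves:
  plan:
    - {"tx": 2.9, "ty": -0.1, "tz": -4.1, "rx": 0, "ry": 0, "rz": 0, "jaw": -1}
    - {"tx": 5.7, "ty": -0.1, "tz": -8.2, "rx": 0, "ry": 0, "rz": 0, "jaw": -1}
    - {"tx": 8.6, "ty": -0.1, "tz": -12.3, "rx": 0, "ry": 0, "rz": 0, "jaw": -1}
    - {"tx": 11.5, "ty": -0.1, "tz": -16.4, "rx": 0, "ry": 0, "rz": 0, "jaw": -1}
    - {"tx": 14.3, "ty": -0.1, "tz": -20.5, "rx": 0, "ry": 0, "rz": 0, "jaw": -1}
    - {"tx": 17.2, "ty": -0.1, "tz": -24.6, "rx": 0, "ry": 0, "rz": 0, "jaw": -1}
    - {"tx": 17.2, "ty": -0.1, "tz": -24.6, "rx": 0, "ry": 0, "rz": 0, "jaw": -1}
  grip_force: 100

```text
time_s: 7.75
position: [0.5975, -0.1004, 0.1612]
tool_rot: [[-0.001, 0.819, 0.573], [1.0, 0.002, 0.0], [-0.001, 0.573, -0.819]]
ft_force: [0.1, -0.1, -2.8]
grip_width: 0.0199
```

```bash
python3 look.py 7 wrist scene
```

```text
[ 0.59736985 -0.10049816  0.1618283 ] 7.85 0.020095120157401607 [ 0.52622438  0.2286293  -3.41496018] [ 0.00855359  0.56390006 -0.04731852]
[[-0.0013, 0.8188, 0.5741], [1.0, 0.0017, -0.0001], [-0.001, 0.5741, -0.8188]]
TCP in stand [-0.9 -0.2 36.4] tip [ -0.8  -0.2 -89.2] ft stand [-1.5  0.2 -3.1]
rot err [ 0.001   0.0007 -0.0013]
```

View pics/s7.png

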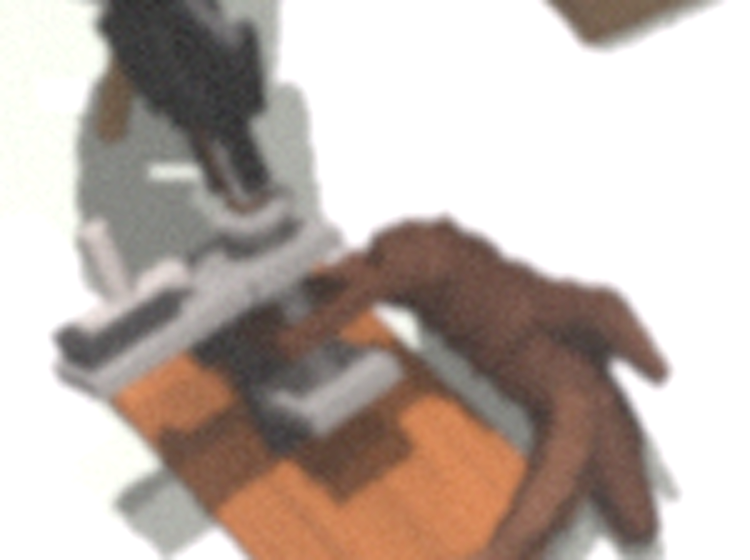

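Call:
apply_moves:
  plan:
    - {"tx": 2.9, "ty": 0, "tz": -4.1, "rx": 0, "ry": 0, "rz": 0, "jaw": -1}
    - {"tx": 5.7, "ty": 0, "tz": -8.2, "rx": 0, "ry": 0, "rz": 0, "jaw": -1}
    - {"tx": 8.6, "ty": 0, "tz": -12.3, "rx": 0, "ry": 0, "rz": 0, "jaw": -1}
    - {"tx": 10.3, "ty": 0, "tz": -14.7, "rx": 0, "ry": 0, "rz": 0, "jaw": -1}
    - {"tx": 10.3, "ty": 0, "tz": -14.7, "rx": 0, "ry": 0, "rz": 0, "jaw": -1}
  grip_force: 60

```text
time_s: 8.35
position: [0.6067, -0.1007, 0.1486]
tool_rot: [[-0.002, 0.818, 0.575], [1.0, 0.003, -0.001], [-0.002, 0.575, -0.818]]
ft_force: [-24.1, -2.7, 19.3]
grip_width: 0.0201
```

```bash
python3 look.py 8 wrist scene
```

```text
[ 0.60669782 -0.1006336   0.14854791] 8.45 0.019856469173773796 [-23.7661086   -2.61450743  19.46561317] [-0.00902123  1.93448111  0.01150925]
[[-0.0017, 0.8184, 0.5747], [1.0, 0.0027, -0.0008], [-0.0022, 0.5747, -0.8184]]
TCP in stand [-0.9 -0.3 20.2] tip [  -0.7   -0.4 -105.4] ft stand [-8.3 -2.6 29.6]
rot err [ 0.0022  0.0013 -0.0017]
```

View pics/s8.png

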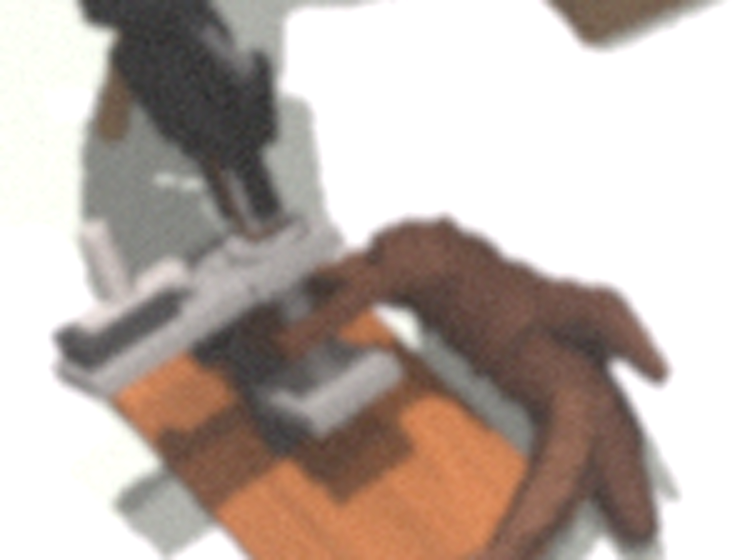

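View pics/w8.png

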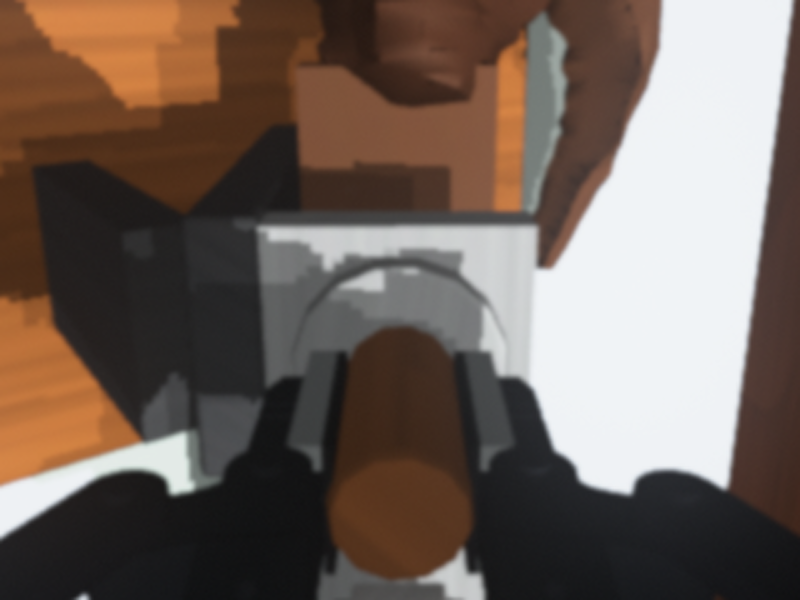

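Call:
apply_moves:
  plan:
    - {"tx": 0, "ty": 0, "tz": 0, "rx": 0, "ry": 0, "rz": 0, "jaw": -0.2}
    - {"tx": 0, "ty": 0, "tz": 0, "rx": 0, "ry": 0, "rz": 0, "jaw": -0.2}
    - {"tx": 0, "ty": 0, "tz": 0, "rx": 0, "ry": 0, "rz": 0, "jaw": -0.2}
  grip_force: 60

```text
time_s: 8.75
position: [0.6071, -0.1007, 0.1487]
tool_rot: [[-0.002, 0.818, 0.575], [1.0, 0.003, -0.001], [-0.002, 0.575, -0.818]]
ft_force: [-0.1, 0.1, -0.1]
grip_width: 0.0341
```

```bash
python3 look.py 9 wrist scene
```

```text
[ 0.60696395 -0.10066914  0.14843363] 8.85 0.034012854334556274 [ 0.13715618  0.07339402 -0.37588723] [-0.00660733  0.32796069  0.05509347]
[[-0.0017, 0.8183, 0.5748], [1.0, 0.0027, -0.0009], [-0.0023, 0.5748, -0.8183]]
TCP in stand [-0.7 -0.4 20. ] tip [  -0.5   -0.5 -105.6] ft stand [-0.1  0.1 -0.4]
rot err [ 0.0023  0.0015 -0.0017]
```

View pics/w9.png

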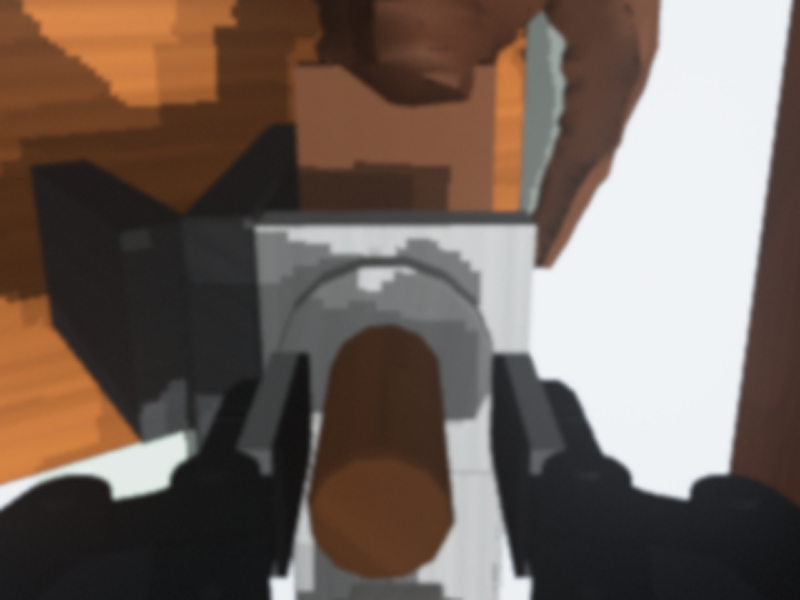

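View pics/s9.png

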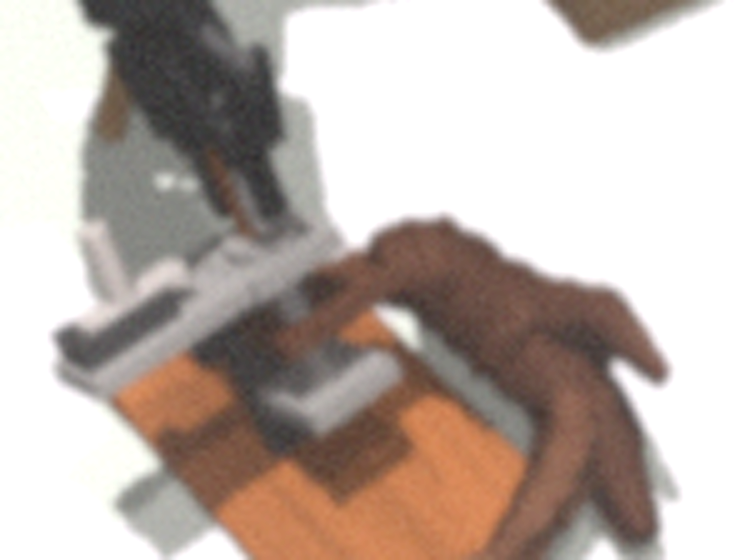

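Call:
apply_moves:
  plan:
    - {"tx": -2, "ty": 0, "tz": 2.8, "rx": 0, "ry": 0, "rz": 0, "jaw": -0.2}
    - {"tx": -8.6, "ty": 0, "tz": 12.3, "rx": 0, "ry": 0, "rz": 0, "jaw": -0.2}
    - {"tx": -22.9, "ty": 0, "tz": 32.8, "rx": 0, "ry": 0, "rz": 0, "jaw": -0.2}
    - {"tx": -40.1, "ty": 0, "tz": 57.3, "rx": 0, "ry": 0, "rz": 0, "jaw": -0.2}
    - {"tx": -51.6, "ty": -20, "tz": 73.7, "rx": 0, "ry": 0, "rz": 0, "jaw": -0.2}
    - {"tx": -51.6, "ty": -50, "tz": 73.7, "rx": 0, "ry": 0, "rz": 0, "jaw": -0.2}
    - {"tx": -51.6, "ty": -80, "tz": 73.7, "rx": 0, "ry": 0, "rz": 0, "jaw": -0.2}
    - {"tx": -51.6, "ty": -81, "tz": 73.7, "rx": 0, "ry": 0, "rz": 0, "jaw": -0.2}
    - {"tx": -51.6, "ty": -81, "tz": 73.7, "rx": 0, "ry": 0, "rz": 0, "jaw": -0.2}
  grip_force: 60

```text
time_s: 9.75
position: [0.5549, -0.1819, 0.2224]
tool_rot: [[-0.001, 0.818, 0.575], [1.0, 0.002, -0.002], [-0.002, 0.575, -0.818]]
ft_force: [-0.4, -0.0, 0.4]
grip_width: 0.0341
```

```bash
python3 look.py 10 wrist scene top
```

```text
[ 0.55518991 -0.18061189  0.22227961] 9.9 0.03441442909514481 [-0.62089455  0.20672488  0.15511934] [-0.00965699  0.24183668 -0.01738745]
[[-0.0027, 0.8184, 0.5747], [1.0, 0.0034, -0.0002], [-0.0021, 0.5747, -0.8184]]
TCP in stand [ -0.8 -80.3 110.1] tip [ -0.6 -80.3 -15.5] ft stand [-0.4  0.2  0.5]
rot err [ 0.0021  0.0014 -0.0027]
```

View pics/w10.png

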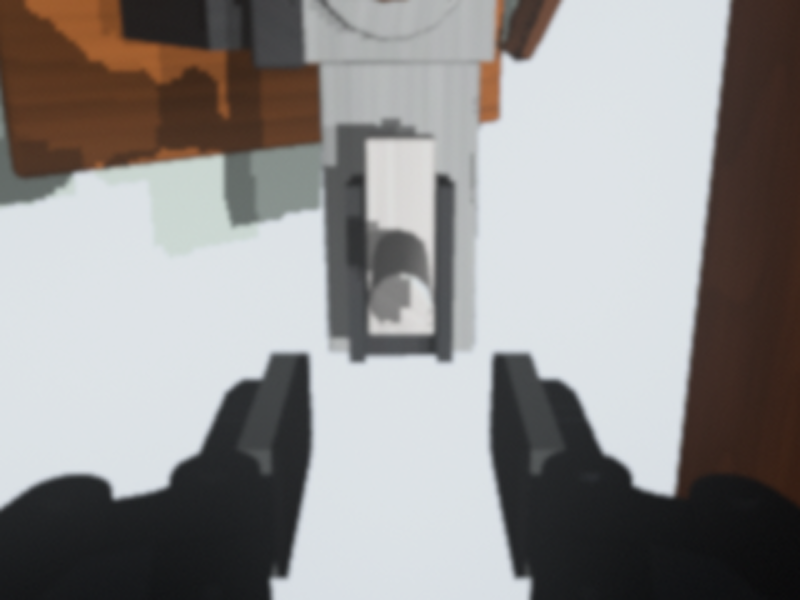

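View pics/s10.png

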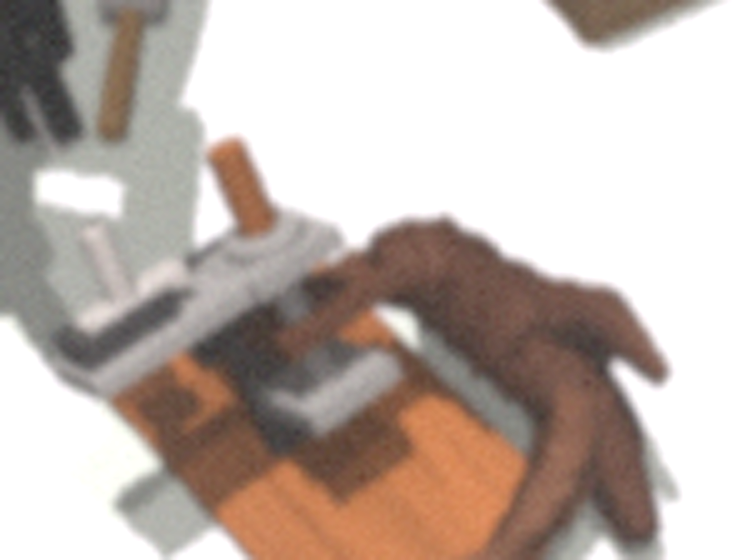

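View pics/t10.png

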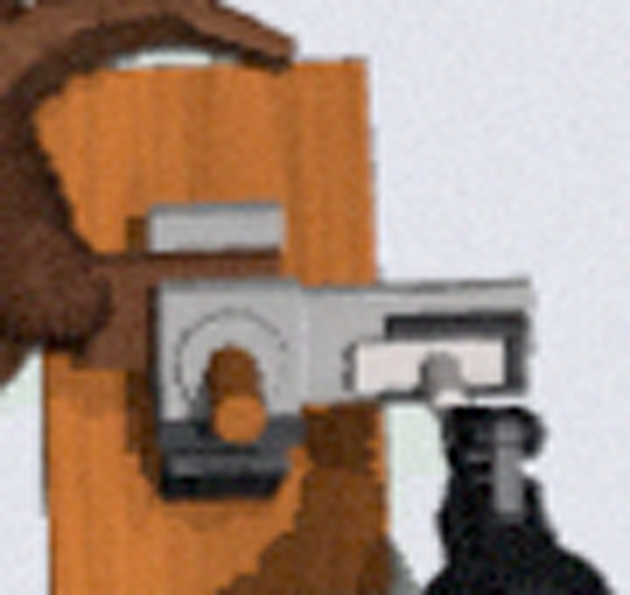

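```bash
python3 - <<'E'
from h import *
D=pickle.load(open("d10.pkl","rb"));d=D["wrist"]
h=np.array([.619,-.1003,.1325]);RT=np.array([[c35,0,s35],[0,1,0],[-s35,0,c35]]).T
o,r=ray(d,160+401/2.5-.2,100+302/2.5-.2)
o=RT.T@(o-h);r=RT.T@r
for z in (.059,.063): print((o+r*(z-o[2])/r[2])*1000)
t=D["top"];s=D["scene"]
p,e=tri((t,320+452/7-.4,130+395/7-.4),(s,255+92/5-.4,180+230/5-.4));print(RT.T@(p-h)*1000,e)
E
```

```text
[ -0.65690403 -82.65274726  59.        ]
[ -0.67374826 -81.12400161  63.        ]
[  5.51037004 -82.77598762  63.24682632] [array([0., 0.]), array([ 0., -0.])]
```

Call:
apply_moves:
  plan:
    - {"tx": 12, "ty": -0.5, "tz": -17, "rx": 0, "ry": 0, "rz": 0, "jaw": -0.2}
    - {"tx": 24, "ty": -0.5, "tz": -34.3, "rx": 0, "ry": 0, "rz": 0, "jaw": -0.2}
    - {"tx": 34.4, "ty": -0.5, "tz": -49.2, "rx": 0, "ry": 0, "rz": 0, "jaw": -0.2}
    - {"tx": 40.2, "ty": -0.5, "tz": -57.3, "rx": 0, "ry": 0, "rz": 0, "jaw": -0.2}
    - {"tx": 44.2, "ty": -0.5, "tz": -63.1, "rx": 0, "ry": 0, "rz": 0, "jaw": -0.2}
    - {"tx": 44.2, "ty": -0.5, "tz": -63.1, "rx": 0, "ry": 0, "rz": 0, "jaw": -1}
    - {"tx": 44.2, "ty": -0.5, "tz": -63.1, "rx": 0, "ry": 0, "rz": 0, "jaw": -1}
    - {"tx": 44.2, "ty": -0.5, "tz": -63.1, "rx": 0, "ry": 0, "rz": 0, "jaw": -1}
  grip_force: 30

```text
time_s: 10.7
position: [0.5992, -0.1807, 0.1593]
tool_rot: [[-0.003, 0.818, 0.575], [1.0, 0.003, 0.001], [-0.002, 0.575, -0.818]]
ft_force: [3.5, 1.5, -4.7]
grip_width: 0.0151
```

```bash
python3 look.py 11 wrist
```

```text
[ 0.59922134 -0.18074076  0.15928868] 10.75 0.015050249030660323 [ 2.80339758  1.9286286  -5.4419622 ] [0.33373879 0.21010841 0.23507646]
[[-0.0031, 0.8184, 0.5746], [1.0, 0.0034, 0.0005], [-0.0016, 0.5746, -0.8184]]
TCP in stand [ -0.8 -80.4  33.3] tip [ -0.7 -80.4 -92.3] ft stand [-0.8  1.9 -6.1]
rot err [ 0.0016  0.0012 -0.0031]
```

View pics/w11.png

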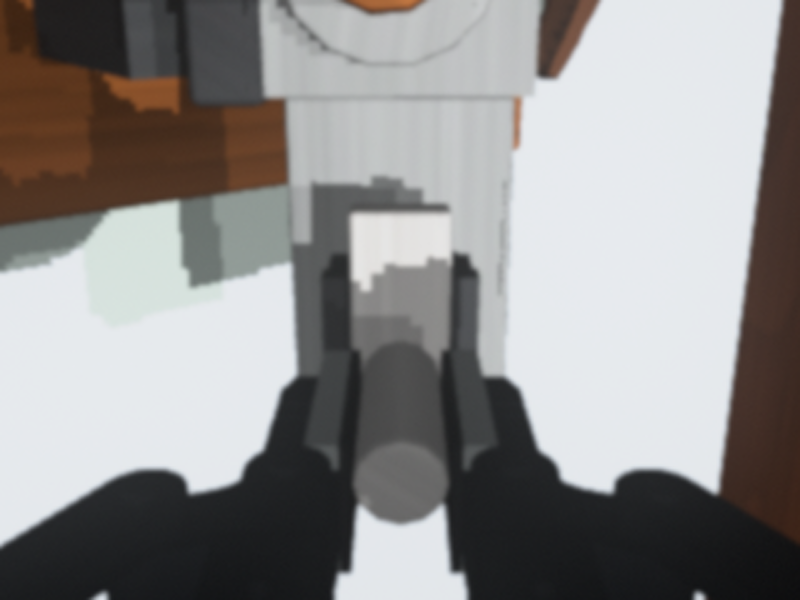

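Call:
apply_moves:
  plan:
    - {"tx": 0, "ty": 4, "tz": 0, "rx": 0, "ry": 0, "rz": 0, "jaw": -1}
    - {"tx": 0, "ty": 9, "tz": 0, "rx": 0, "ry": 0, "rz": 0, "jaw": -1}
    - {"tx": 0, "ty": 14, "tz": 0, "rx": 0, "ry": 0, "rz": 0, "jaw": -1}
    - {"tx": 0, "ty": 19, "tz": 0, "rx": 0, "ry": 0, "rz": 0, "jaw": -1}
    - {"tx": 0, "ty": 24, "tz": 0, "rx": 0, "ry": 0, "rz": 0, "jaw": -1}
    - {"tx": 0, "ty": 28, "tz": 0, "rx": 0, "ry": 0, "rz": 0, "jaw": -1}
    - {"tx": 0, "ty": 28, "tz": 0, "rx": 0, "ry": 0, "rz": 0, "jaw": -1}
  grip_force: 30

```text
time_s: 11.45
position: [0.5991, -0.1517, 0.1592]
tool_rot: [[-0.004, 0.819, 0.574], [1.0, 0.004, 0.002], [-0.001, 0.574, -0.819]]
ft_force: [0.9, 1.1, -3.2]
grip_width: 0.015
```

```bash
python3 look.py 12 wrist scene
```

```text
[ 0.59905157 -0.15198704  0.1592481 ] 11.55 0.015049034295414357 [ 0.78385096  2.42997716 -3.86135501] [0.20274947 0.47415486 0.17146854]
[[-0.004, 0.8187, 0.5742], [1.0, 0.0036, 0.0019], [-0.0006, 0.5742, -0.8187]]
TCP in stand [ -1.  -51.7  33.4] tip [ -0.9 -51.5 -92.2] ft stand [-1.6  2.4 -3.6]
rot err [ 0.0006  0.0007 -0.004 ]
```

View pics/w12.png

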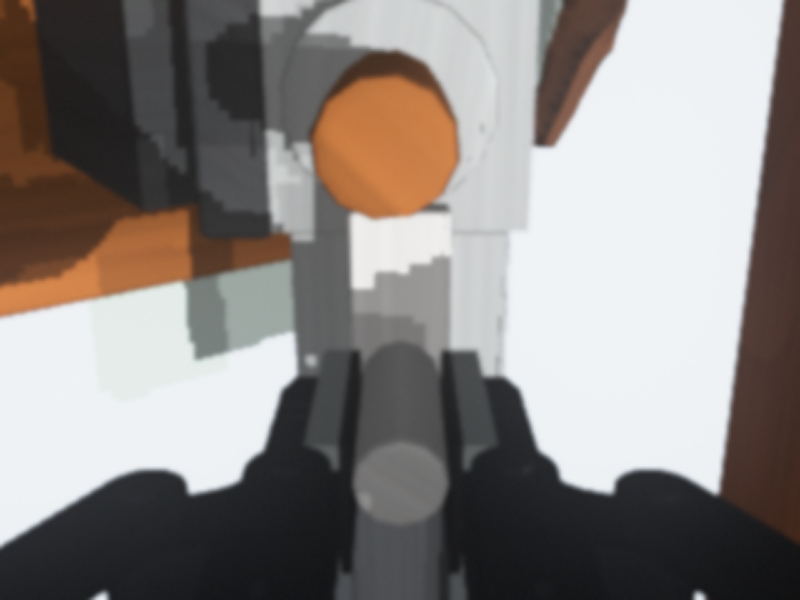

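Call:
apply_moves:
  plan:
    - {"tx": 0, "ty": 1.5, "tz": 0, "rx": 0, "ry": 0, "rz": 0, "jaw": -1}
    - {"tx": 0, "ty": 3, "tz": 0, "rx": 0, "ry": 0, "rz": 0, "jaw": -1}
    - {"tx": 0, "ty": 3.5, "tz": 0, "rx": 0, "ry": 0, "rz": 0, "jaw": -1}
    - {"tx": 0, "ty": 3.5, "tz": 0, "rx": 0, "ry": 0, "rz": 0, "jaw": -1}
  grip_force: 30

```text
time_s: 11.95
position: [0.5991, -0.149, 0.1593]
tool_rot: [[-0.003, 0.819, 0.574], [1.0, 0.004, 0.001], [-0.001, 0.574, -0.819]]
ft_force: [-2.3, -3.5, -3.4]
grip_width: 0.0149
```

```bash
python3 look.py 13 scene
```

```text
[ 0.59907882 -0.14902282  0.15931889] 12.0 0.014451609885539958 [-1.96052796 -4.3447482  -3.83827251] [-0.69285005  0.87753993 -0.40343393]
[[-0.0034, 0.8186, 0.5744], [1.0, 0.0035, 0.0009], [-0.0013, 0.5744, -0.8186]]
TCP in stand [ -0.9 -48.7  33.4] tip [ -0.8 -48.6 -92.2] ft stand [-3.8 -4.3 -2. ]
rot err [ 0.0013  0.001  -0.0034]
```

View pics/s13.png

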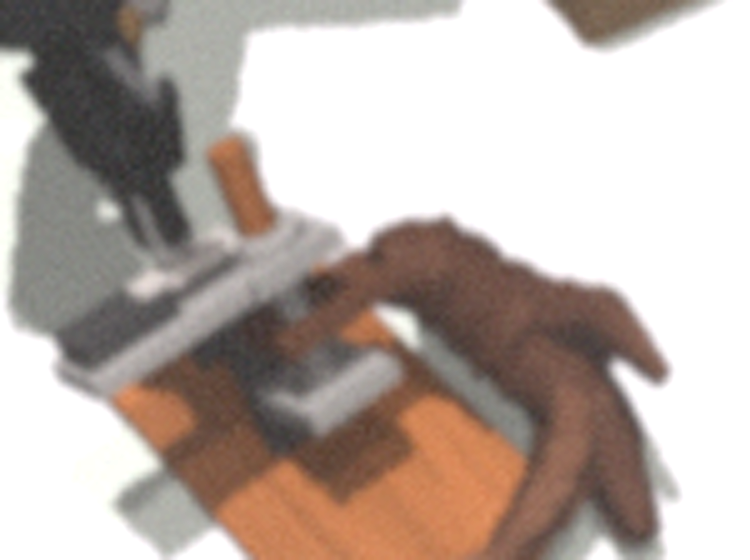

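Call:
apply_moves:
  plan:
    - {"tx": 0, "ty": 1, "tz": 0, "rx": 0, "ry": 0, "rz": 0, "jaw": -1}
    - {"tx": 0, "ty": 1.8, "tz": 0, "rx": 0, "ry": 0, "rz": 0, "jaw": -1}
    - {"tx": 0, "ty": 1.8, "tz": 0, "rx": 0, "ry": 0, "rz": 0, "jaw": -1}
  grip_force: 30

```text
time_s: 12.3
position: [0.5991, -0.149, 0.1594]
tool_rot: [[-0.001, 0.818, 0.575], [1.0, 0.004, -0.002], [-0.004, 0.575, -0.818]]
ft_force: [-3.3, -11.0, -5.5]
grip_width: 0.0153
```

The bolt is against its stop: the push gives 11 N and no further travel. Releasing and backing off.

Call:
apply_moves:
  plan:
    - {"tx": 0, "ty": 0, "tz": 0, "rx": 0, "ry": 0, "rz": 0, "jaw": -0.25}
    - {"tx": 0, "ty": 0, "tz": 0, "rx": 0, "ry": 0, "rz": 0, "jaw": -0.25}
    - {"tx": 0, "ty": 0, "tz": 0, "rx": 0, "ry": 0, "rz": 0, "jaw": -0.25}
    - {"tx": -5.7, "ty": 0, "tz": 8.2, "rx": 0, "ry": 0, "rz": 0, "jaw": -0.25}
    - {"tx": -17, "ty": 0, "tz": 24.6, "rx": 0, "ry": 0, "rz": 0, "jaw": -0.25}
    - {"tx": -34, "ty": 0, "tz": 49, "rx": 0, "ry": 0, "rz": 0, "jaw": -0.25}
    - {"tx": -57, "ty": 0, "tz": 82, "rx": 0, "ry": 0, "rz": 0, "jaw": -0.25}
    - {"tx": -80, "ty": 0, "tz": 115, "rx": 0, "ry": 0, "rz": 0, "jaw": -0.25}
    - {"tx": -80, "ty": 0, "tz": 115, "rx": 0, "ry": 0, "rz": 0, "jaw": -0.25}
  grip_force: 30

```text
time_s: 13.2
position: [0.5182, -0.1492, 0.2797]
tool_rot: [[-0.001, 0.814, 0.58], [1.0, 0.006, -0.007], [-0.009, 0.58, -0.814]]
ft_force: [0.3, -0.1, -0.7]
grip_width: 0.0322
```

```bash
python3 look.py 14 wrist scene top
```

```text
[ 0.51885124 -0.14872485  0.27425491] 13.35 0.03184588447013018 [ 0.08196898 -0.4099057  -0.89385622] [0.03283668 0.31730503 0.05791445]
[[-0.0014, 0.8184, 0.5747], [1.0, 0.0034, -0.0023], [-0.0039, 0.5747, -0.8184]]
TCP in stand [ -0.7 -48.4 173.6] tip [ -0.6 -48.7  48. ] ft stand [-0.4 -0.4 -0.8]
rot err [ 0.0039  0.0014 -0.0014]
```

View pics/w14.png

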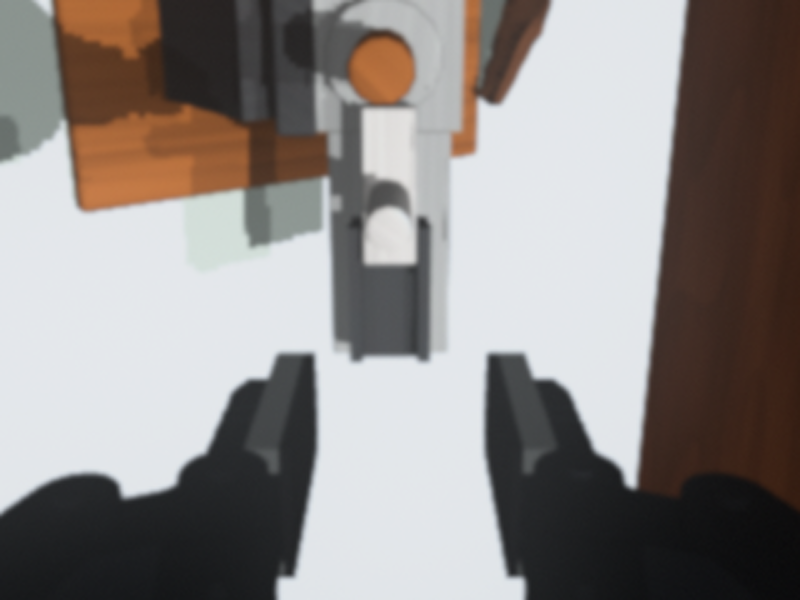

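View pics/s14.png

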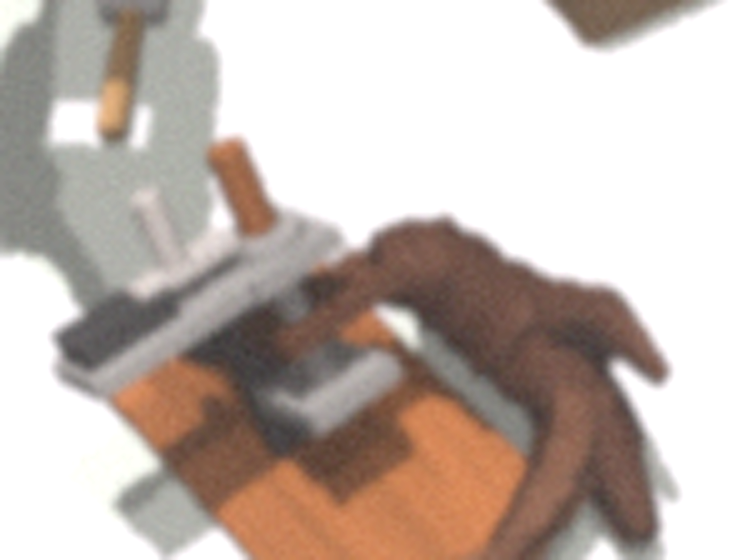

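View pics/t14.png

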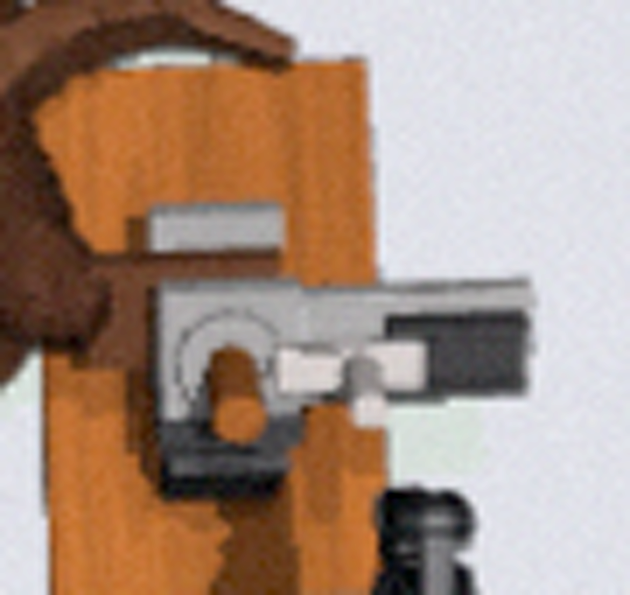

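```bash
python3 -c "
from rig import env
print(env.close_job())"
```

```text
the job is handed in; nothing more can be done
None
```

I threaded the long pin down through the top ear, the lug and the bottom ear, let go of it, and pushed the bolt home over its flange. I then backed the arm clear and handed the job in at about 13.4 s of the 51 s allowed. No verdict was reported.

- **Pin:** the insertion met little resistance until the flange reached the ear (about 30 N along the axis). When released, the pin shifted by roughly 2–4 mm and came to rest about 2 mm to the -x side of the hole. The pictures show the flange flat on the ear.
- **Bolt:** it travelled about 31–32 mm from its starting place, measured in the pictures and by the arm. It then stopped moving under an 11 N push, and its nose covers the flange's edge.
- **End state:** the gripper is open and well clear of everything, with wrist force near zero. I kept clear of the short pin, loose root, carton and brush, but did not re-measure them at the end.
- **Disagreement:** my first estimate put the ear face about 4 mm lower than where the flange met it. The ear's size in the wrist picture and the bolt passing freely over the flange both indicate the pin is seated.

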